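# Refit the rinsed filter cassette and click its latch shut

## Robot

A 6-joint arm with a two-finger parallel gripper is mounted at the origin on the work surface. World frame = base frame: x ahead of the robot, y to its left, z up, the work surface at z = 0. Lengths are in m, angles in rad, forces in N, time in s.
With the tool pointing down it reaches from about 0.35 to 0.775 m from the base axis. Payload 5.5 kg.
Tool frame: the origin (TCP) lies midway between the tips of the shut fingers; the grasp point (between the pads) lies 19 mm behind it (env.hold_point_z is the distance from the TCP to the grasp point, in m); z points along the fingers, y is the line along which they close (so a half turn about z gives the same grasp; the last joint's range is limited). The gripper opens to 85 mm and grips with 20 to 120 N. Pads are 22 mm wide; open, the fingers measure 114 mm over their backs; the gripper's body (76 mm by 85 mm) begins 54 mm behind the grasp point. The pads swing forward as they close: fully open they stand 13 mm farther back than shut.
Start: joints at [1.155, 0.313, 0.046, 1.304, 0, 1.431], TCP at [0.157, 0.553, 0.231] pointing down, gripper open.
Joint ranges: [-2.76, 2.76], [-0.86, 1.69], [-1.03, 1.26], [-2.2, 2.34], [-1.47, 1.5], [-3.14, 3.14]. Speed limits (rad/s): [2.57, 2.57, 3.14, 3.14, 3.14, 3.14].

## Interface

Orientations are given as a unit quaternion [w, x, y, z].
In Python, from workcell import env, read_camera gives the robot as it stands. The module is installed in compiled form; this text tells all that it offers.
- The arm moves only by the tool carry_out, never from a script. Its argument "moves" is a list of rows, each an object of numbers: "tx", "ty", "tz": the shift along the world's x, y, z in cm; "wx", "wy", "wz": the turn, a rotation vector about the world's x, y, z in rad; "claw": the closure, from -1 (fully open) to 1 (shut). A call has 1 to 8 rows; each row shifts and turns the commanded pose from where the row before left it; what a row does not reach is not made up. A row lasts 1/8 s, in which the tool goes at most 62.5 mm and 10.7 degrees, less where a joint would pass 70% of its speed; a pose out of reach is approached as far as the arm can. A call is refused whole if a number of a shift passes 6.25 or a number of a turn 0.188, either way. A call with a gripper value outside its range is refused whole. The fingers move at their own pace and stop on an object; "newtons" is the grip in N (left out, the last holds). Time passes only in rows, so rows that do not move let the fingers close. It gives the time, the measured TCP pose, the force, the opening and the grip force at its end, in the units of the state.
- env.get_state(): the state, without advancing time (a new reading comes with each control period).
- read_camera(name): name is "side" or "top" or "wrist"; returns a dict with "image" (384x512x3 uint8, blue, green, red), "z_map" (384x512 float32, m along the optical axis (not along the pixel's ray), 0 where there is no reading), "fx", "fy", "cx", "cy" (pixels), "camera_from_world" (4x4, takes a point from world to camera coordinates); the wrist camera has in their place "hand_eye" (4x4, takes a point from camera to tool coordinates, whose origin is the TCP and whose axes are the flange's). Camera axes: x right, y down, z forward; pixel columns grow to the right and rows downward; lengths in m; the calibration is good to about 2 mm. A picture is of the moment at which its call begins: read the wrist's pose just before it.
- env.hand_in(): hands the job in; it is judged then, once.
The state is a dict: "clock": time; "joint_pos": joint angles; "qvel": joint speeds; "tau": joint torques, N m; "tcp_pos": TCP position; "orientation": TCP orientation; "wrist_force": force on the tool from outside, world axes, zero at the start; "ft_torque": the same for the moment, N m; "finger_gap": finger opening in m; "grip_force": force on a finger pad.
Only numpy, scipy, OpenCV 4.12 (cv2) and the standard library are available. Lean on these libraries where they do the work, as an engineer would, in place of code of your own. Each camera call takes 0.05 s, during which the arm holds its last target. There are 200 camera calls.

## Task

Take the rinsed white filter cassette with the green tab out of the draining rack, lay it down flat on the bare worktop and let go, then take it again across its 60 mm width and lay it flat in the bay of the water-filter unit, fully home, with its green tab in the gap beside the latch knob. Once it is in and released, turn the blue knob clockwise until it clicks past its detent and its yellow arm lies over the tab. Leave the old grey cassette, the rack, the bottle and the mug as they are.

Things in the scene. Friction and masses are not known exactly. Their poses are not given: they have to be found in the camera images.
- cassette: Rinsed filter cassette: white block 150 x 60 x 26 mm, blue mesh on both (alike) broad faces, a green tab on one end; about 180 g. Origin: centre of the white block. x along its length to the tab, y along the 60 mm width, z along the 26 mm thickness. It starts on a long edge in either slot of the rack (y vertical, x and z level), its top 66 mm above the worktop.
- tab (a point): Centre of the cassette's green tab (30 x 30 x 10 mm, at mid-thickness), 90 mm from the cassette's origin along its x.
- old_cassette: Old cassette of the same shape and frame, grey with brown mesh and a black tab, standing in the rack's other slot, 80 mm from the white one centre to centre. Leave it there.
- rack: Fixed steel draining rack, plate 200 x 150 x 6 mm, origin at the centre of its underside, x along the slots. Two slots at y = -40 and +40 mm, 34 mm wide between steel cheeks reaching 36 mm above the worktop. The cheeks stand only 45 to 75 mm either side of the middle, so the middle 90 mm is open to fingers. The worktop between rack and unit, around x 0.52, y -0.03 m, is bare.
- unit: Fixed white water-filter unit; its deck is 50 mm above the worktop. Origin on the worktop under the middle of the bay; the body spans x -90 to +135, y -50 to +100 mm. The bay lies along x; at its +x end is the gap for the tab, with the knob beside it.
- bay (a point): Where the cassette's origin must end: bay centre, 13 mm above the deck, 63 mm above the worktop. Axes as unit; the cassette's x must point along +x. Bay 159 x 69 mm inside, rims 9 mm high on the deck. The long rims leave the middle 66 mm open for fingers; the +x end rim has a 46 mm gap for the tab, the other end is closed, so it fits one way round only.
- knob_grip (a point): On the latch knob's upright axis, 102 mm above the worktop: the height to grip. 95 mm in x, 62 mm in y from the bay's centre (unit frame). Turns with the knob: x along the blue grip bar (56 mm long, 16 wide, 80 to 114 mm above the worktop) on the side of the arm, z up. Under the bar: a disc 56 mm wide and the yellow arm.
- latch_tip (a point): Far end of the yellow latch arm, 78 mm from the knob's axis; the arm is 16 mm wide, 72 to 79 mm above the worktop, so it passes 4 mm over a seated tab.
- latch (a joint): Knob angle, rad, growing clockwise seen from above. Starts open near 0 (free range -0.05 to 1.20), the yellow arm pointing 0.37 rad clockwise of the unit's +x, clear of the tab. Resistance rises to about 0.16 N m near 0.4; let go before the crest at 0.79 it springs back to 0; past about 0.9 it snaps to its stop at 1.20 and stays latched, arm over the tab along the unit's -y.
- bottle: Green glass bottle, 72 mm wide, 260 mm tall, standing; origin at the centre of its base. Leave it alone.
- mug: Blue mug, 84 mm wide, 90 mm tall, standing; origin at the centre of its base. Leave it alone.
Mind the look-alikes: they are no part of the job. What is shaped like the cassette but red is not meant.

How it is judged:
By the outcome, as a careful person would: the job done as asked, in the order asked, and still so for the second after the job is handed in, with the robot touching nothing.
It also fails if it takes over 67 s, if anything falls off the work surface, if the arm or the gripper's body presses on something with over 40 N, if the wrist force passes 120 N, or if a joint passes its speed limit or range.

## Working session

There is one attempt and no reset: what is moved stays moved. The work goes in short steps, Python scripts to look and compute and a tool call to move; the robot and the scene stay as the last step left them, time stands still between calls to the robot, and variables do not carry over. Pictures are saved under pics/ and viewed, at most 10 in all, crops included, and the job is handed in when it is done.

Besides the shell and the picture viewer there is one more tool, called by a JSON object that holds its "name" and its "arguments", one argument or row to a line. carry_out: Moves the arm, as the interface text tells. Its arguments: {"type":"object","properties":{"moves":{"type":"array","items":{"type":"object","properties":{"tx":{"type":"number"},"ty":{"type":"number"},"tz":{"type":"number"},"wx":{"type":"number"},"wy":{"type":"number"},"wz":{"type":"number"},"claw":{"type":"number"}}}},"newtons":{"type":"number"}},"required":["moves"]}

```bash
mkdir -p pics; python3 - <<'E'
from workcell import env, read_camera
import cv2,numpy as np
s=env.get_state();print(s['clock'],s['tcp_pos'],s['orientation'],s['finger_gap'],env.hold_point_z)
for n in('top','side'):
    r=read_camera(n);cv2.imwrite(f'pics/{n}0.png',r['image']);np.savez(f'{n}0.npz',**r)
    print(n,r['fx'],r['fy'],r['cx'],r['cy'],np.linalg.inv(r['camera_from_world']).round(3).tolist())
E
```

```text
0.0 [0.15637629 0.55281499 0.23039483] [-2.49972539e-04  1.37460110e-01  9.90506889e-01 -8.70942928e-04] 0.08530541939402436 0.0187
top 430.26362195273737 430.26362195273737 262.8336856485059 184.72206571750493 [[-0.028, -0.988, 0.152, 0.341], [-1.0, 0.026, -0.016, -0.016], [0.012, -0.153, -0.988, 1.489], [0.0, 0.0, 0.0, 1.0]]
side 384.79454296776277 384.79454296776277 256.5999148513446 189.89064350877337 [[0.923, -0.256, 0.288, 0.198], [-0.385, -0.62, 0.684, -0.923], [0.004, -0.742, -0.671, 0.941], [0.0, 0.0, 0.0, 1.0]]
```

View pics/top0.png

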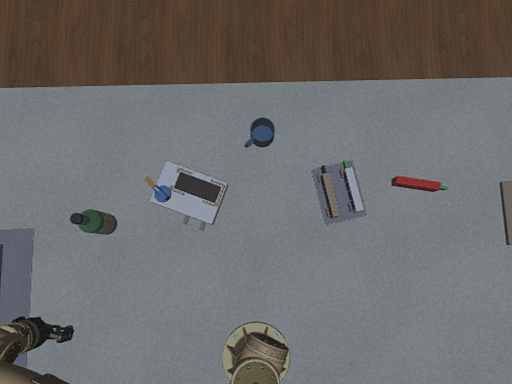

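View pics/side0.png

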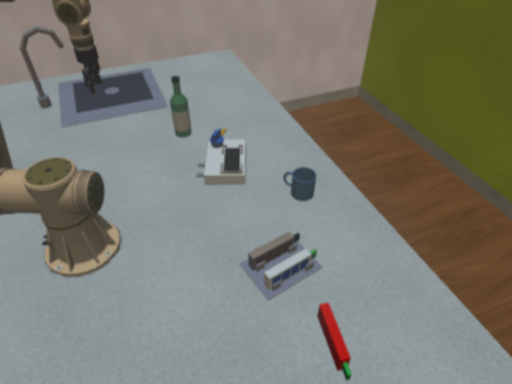

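The top view shows the white cassette at about (352,188) with its green tab at (347,163), and the old one at (330,195). The bay is at (198,187), with the knob at (162,193) and the yellow arm at (150,183). The red look-alike is at (416,184), the mug at (262,132) and the bottle at (95,222). Next I'll get coarse positions.

```bash
cat > h.py <<'E'
import numpy as np,cv2
from scipy.spatial.transform import Rotation as R
def wfc(r):  # world-from-camera
    return np.linalg.inv(r['camera_from_world']) if 'camera_from_world' in r else r['wfc']
def cast(r,uv,z):
    T=wfc(r); uv=np.atleast_2d(uv).astype(float)
    d=np.c_[(uv[:,0]-r['cx'])/r['fx'],(uv[:,1]-r['cy'])/r['fy'],np.ones(len(uv))]@T[:3,:3].T
    return T[:3,3]+d*((z-T[2,3])/d[:,2])[:,None]
def cloud(r):
    T=wfc(r);h,w=r['z_map'].shape;u,v=np.meshgrid(np.arange(w),np.arange(h));z=r['z_map']
    return np.stack([(u-r['cx'])/r['fx']*z,(v-r['cy'])/r['fy']*z,z],-1)@T[:3,:3].T+T[:3,3]
def tri(r1,p1,r2,p2):
    A=[];b=[]
    for r,p in((r1,p1),(r2,p2)):
        T=wfc(r);d=T[:3,:3]@[(p[0]-r['cx'])/r['fx'],(p[1]-r['cy'])/r['fy'],1];d/=np.linalg.norm(d)
        P=np.eye(3)-np.outer(d,d);A.append(P);b.append(P@T[:3,3])
    return np.linalg.lstsq(np.vstack(A),np.hstack(b),rcond=None)[0]
def mask(r,lo,hi,box=None):
    m=cv2.inRange(cv2.cvtColor(r['image'],cv2.COLOR_BGR2HSV),np.array(lo),np.array(hi))
    if box:
        k=np.zeros_like(m);x0,y0,x1,y1=box;k[y0:y1,x0:x1]=255;m&=k
    return m
def cen(m):
    v,u=np.nonzero(m);return np.array([u.mean(),v.mean()]),len(u)
def wrist(name=None):
    from workcell import env,read_camera
    s=env.get_state();r=dict(read_camera('wrist'))
    T=np.eye(4);q=s['orientation'];T[:3,:3]=R.from_quat([q[1],q[2],q[3],q[0]]).as_matrix();T[:3,3]=s['tcp_pos']
    r['wfc']=T@r['hand_eye']
    if name:cv2.imwrite(f'pics/{name}.png',r['image']);np.savez(f'{name}.npz',**r)
    return r
def load(n): return dict(np.load(n+'.npz'))
E
python3 - <<'E'
from h import *
t=load('top0');s=load('side0')
G=([45,100,60],[75,255,255])
a,n=cen(mask(t,*G,(335,150,360,172)));b,m=cen(mask(s,*G,(295,240,325,265)));print('tab',a,n,b,m,tri(t,a,s,b),cast(t,a,.036))
B=([100,120,50],[130,255,255])
a,n=cen(mask(t,*B,(150,180,176,206)));b,m=cen(mask(s,*B,(205,125,230,150)));print('knob',a,n,b,m,tri(t,a,s,b))
Y=([10,110,60],[35,255,255])
a,n=cen(mask(t,*Y,(140,170,165,195)));print('yel',a,n,cast(t,a,.076))
P=cloud(t);
for nm,box,zl in(('rackobj',(305,150,375,230),(.055,.08)),('unitdeck',(140,150,235,235),(.04,.064))):
    x0,y0,x1,y1=box;im=t['image'][y0:y1,x0:x1].reshape(-1,3);p=P[y0:y1,x0:x1].reshape(-1,3)
    k=(p[:,2]>zl[0])&(p[:,2]<zl[1]);print(nm,k.sum(),p[k].mean(0),cv2.minAreaRect(p[k][:,:2].astype(np.float32)*1000))
wh=mask(t,[0,0,130],[180,60,255],(335,160,372,215));c,n=cen(wh);print('white',c,n,cast(t,c,.066))
pw=P[wh>0];print(np.median(pw,0),cv2.minAreaRect(pw[:,:2].astype(np.float32)*1000))
w=wrist();print(w['hand_eye'].round(3).tolist(),w['fx'],w['cx'],w['cy'])
E
```

```text
tab [345.6  163.85] 20 [313.31578947 252.21052632] 19 [ 0.63052205 -0.3249834   0.0442329 ] [[ 0.63067693 -0.3262066   0.036     ]]
knob [162.07894737 193.17894737] 190 [216.82608696 137.69565217] 69 [0.53943905 0.29425736 0.08157115]
yel [149.5625 181.9375] 48 [[0.57814536 0.33732126 0.076     ]]
rackobj 761 [ 0.53197169 -0.30201827  0.06595031] ((545.4561767578125, -299.3992919921875), (178.06906127929688, 107.8667221069336), 11.496087074279785)
unitdeck 2681 [0.54555277 0.20580608 0.05122144] ((540.873046875, 217.08724975585938), (225.80845642089844, 163.97369384765625), 68.12646484375)
white [358.10450161 183.81993569] 622 [[ 0.55537416 -0.35794951  0.066     ]]
[ 0.56202995 -0.35756574  0.06139254] ((513.6815185546875, -213.205322265625), (219.0263671875, 476.40740966796875), 16.397510528564453)
[[0.001, -0.945, -0.327, 0.084], [1.0, 0.0, 0.001, -0.001], [-0.001, -0.327, 0.945, -0.142], [0.0, 0.0, 0.0, 1.0]] 297.821777132614 255.3875141370504 192.12137485756145
```

{"name": "carry_out", "arguments": {
  "moves": [
    {"tx":3.5,"ty":-5,"tz":0.5,"claw":-1},
    {"tx":3.5,"ty":-5,"tz":0.5},
    {"tx":4,"ty":-4.7,"tz":0.5},
    {"tx":4.3,"ty":-4.4,"tz":0.5},
    {"tx":4.3,"ty":-4.4,"tz":0.5},
    {"tx":4.6,"ty":-4.1,"tz":0.5},
    {"tx":4.6,"ty":-4.1,"tz":0.5},
    {"tx":4.6,"ty":-4.0,"tz":0.5}
  ]
}}

```text
invalid input at $.moves[0]: expected keys tx, ty, tz, wx, wy, wz, claw
```

```bash
python3 - <<'E'
from h import *
r=wrist('w1');print(r['wfc'].round(3).tolist())
from workcell import env;s=env.get_state();print(s['tcp_pos'],s['clock'],s['joint_pos'],s['wrist_force'])
E
```

```text
[[0.272, 0.91, 0.314, 0.076], [0.962, -0.257, -0.09, 0.575], [-0.001, 0.327, -0.945, 0.373], [0.0, 0.0, 0.0, 1.0]]
[0.15649645 0.55303064 0.23076888] 0.2 [ 1.15539220e+00  3.13717201e-01  4.54653151e-02  1.30355561e+00
 -2.01609986e-05  1.43120796e+00] [0.43259059 0.32992757 0.09918879]
```

View pics/w1.png

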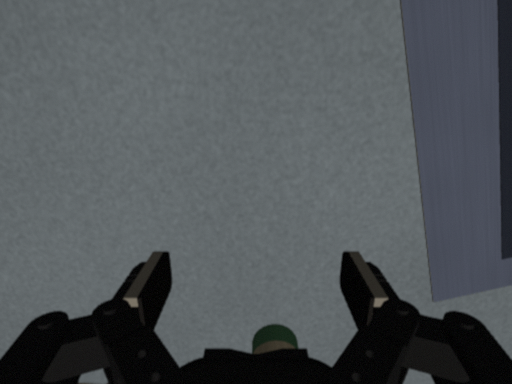

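Each row must carry all seven keys, so nothing moved. The picture shows the sink edge, with the bottle at about (275,340).

{"name": "carry_out", "arguments": {
  "moves": [
    {"tx":3,"ty":-5,"tz":0.5,"wx":0,"wy":0,"wz":0,"claw":-1},
    {"tx":3,"ty":-5,"tz":0.5,"wx":0,"wy":0,"wz":0,"claw":-1},
    {"tx":4,"ty":-4.5,"tz":0.5,"wx":0,"wy":0,"wz":0,"claw":-1},
    {"tx":4,"ty":-4.5,"tz":0.5,"wx":0,"wy":0,"wz":0,"claw":-1},
    {"tx":4.5,"ty":-4,"tz":0,"wx":0,"wy":0,"wz":0,"claw":-1},
    {"tx":5,"ty":-3.5,"tz":0,"wx":0,"wy":0,"wz":0,"claw":-1},
    {"tx":5,"ty":-3.5,"tz":0,"wx":0,"wy":0,"wz":0,"claw":-1},
    {"tx":5,"ty":-3.5,"tz":0,"wx":0,"wy":0,"wz":0,"claw":-1}
  ]
}}

```text
clock: 1.2
tcp_pos: [0.493, 0.2169, 0.2514]
orientation: [0.0, 0.138, 0.99, 0.0]
wrist_force: [0.9, 1.1, 0.3]
finger_gap: 0.0852
grip_force: 0.0
```

{"name": "carry_out", "arguments": {
  "moves": [
    {"tx":5,"ty":-2,"tz":0,"wx":0,"wy":0,"wz":0,"claw":-1},
    {"tx":4,"ty":0,"tz":0,"wx":0,"wy":0,"wz":0,"claw":-1},
    {"tx":0,"ty":0,"tz":0,"wx":0,"wy":0,"wz":0,"claw":-1}
  ]
}}

```text
clock: 1.58
tcp_pos: [0.5839, 0.1972, 0.2495]
orientation: [-0.001, 0.139, 0.99, -0.0]
wrist_force: [-1.0, -0.9, 0.4]
finger_gap: 0.0855
grip_force: 0.0
```

```bash
python3 - <<'E'
from h import *
r=wrist('w2')
from workcell import env;s=env.get_state();print(s['tcp_pos'],s['clock'],s['joint_pos'],s['wrist_force'])
E
```

```text
[0.58212648 0.19771872 0.2499436 ] 1.625 [1.96857409e-01 3.91432894e-01 2.03610219e-01 1.38510634e+00
 1.42575231e-04 4.73919372e-01] [-0.20279433  0.30822087  0.02548759]
```

View pics/w2.png

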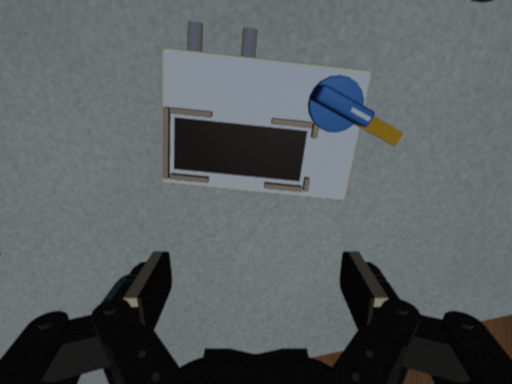

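The unit fills the upper picture: deck corners at about (163,49), (370,71), (346,198) and (163,182), dark bay floor centred at (240,150), knob at (336,103), arm tip at (400,137).

```bash
cat > unit.py <<'E'
from h import *
import sys
def rect(p):
    c,(a,b),g=cv2.minAreaRect((p[:,:2]*1000).astype(np.float32))
    if a<b:a,b,g=b,a,g+90
    return np.array(c).round(1),round(a,1),round(b,1),round((g+90)%180-90,2)
def unit(r,box):
    P=cloud(r);x0,y0,x1,y1=box;S=(slice(y0,y1),slice(x0,x1));p=P[S].reshape(-1,3)
    k=abs(p[:,2]-.05)<.006;zd=np.median(p[k,2]);print('deck z',zd)
    k=((p[:,2]>.03)&(p[:,2]<.07)).reshape(y1-y0,x1-x0).astype(np.uint8)*255
    k=cv2.morphologyEx(k,cv2.MORPH_OPEN,np.ones((3,3)))
    hsv=cv2.cvtColor(r['image'],cv2.COLOR_BGR2HSV)[S];dark=cv2.inRange(hsv,np.array([0,0,0]),np.array([180,255,70]))
    cs=cv2.findContours(dark,cv2.RETR_EXTERNAL,cv2.CHAIN_APPROX_NONE)[0];c=max(cs,key=cv2.contourArea)[:,0]+[x0,y0]
    print('floor',rect(cast(r,c,zd)))
    w=cv2.inRange(hsv,np.array([0,0,120]),np.array([180,70,255]));cs=cv2.findContours(w,cv2.RETR_EXTERNAL,cv2.CHAIN_APPROX_NONE)[0];c=max(cs,key=cv2.contourArea)[:,0]+[x0,y0]
    print('deck',rect(cast(r,c,zd)))
    b=mask(r,[100,130,50],[130,255,255],box);v,u=np.nonzero(b);q=P[v,u];t=q[q[:,2]>.105];
    print('bar top',np.median(t[:,2]),rect(t),len(t));c,n=cen(b);print('blue',c,n)
    y=mask(r,[10,130,60],[35,255,255],box);v,u=np.nonzero(y);q=P[v,u];print('arm z',np.median(q[:,2]),rect(cast(r,np.c_[u,v],np.median(q[:,2]))))
if __name__=='__main__':unit(load('w2'),(150,35,410,210))
E
python3 unit.py
```

```text
deck z 0.04951717063831362
floor (array([561.5, 182.6]), 148.7, 58.7, 68.29)
deck (array([555.5, 212.4]), 227.6, 165.7, 68.26)
bar top 0.11325381897854142 (array([523.6, 270.9]), 108.5, 22.3, 56.73) 935
blue [337.70608696 104.18478261] 2300
arm z 0.07854731278355173 (array([576.2, 333.5]), 44.7, 14.8, 47.11)
```

{"name": "carry_out", "arguments": {
  "moves": [
    {"tx":0,"ty":-5,"tz":0,"wx":0,"wy":0,"wz":0.06,"claw":-1},
    {"tx":0,"ty":-6,"tz":0,"wx":0,"wy":0,"wz":0.06,"claw":-1},
    {"tx":0,"ty":-6,"tz":0,"wx":0,"wy":0,"wz":0.06,"claw":-1},
    {"tx":0,"ty":-6,"tz":0,"wx":0,"wy":0,"wz":0.06,"claw":-1},
    {"tx":0,"ty":-6,"tz":0,"wx":0,"wy":0,"wz":0.06,"claw":-1},
    {"tx":0,"ty":-6,"tz":0,"wx":0,"wy":0,"wz":0.06,"claw":-1},
    {"tx":0,"ty":-6,"tz":0,"wx":0,"wy":0,"wz":0.06,"claw":-1},
    {"tx":0,"ty":-6,"tz":0,"wx":0,"wy":0,"wz":0.06,"claw":-1}
  ]
}}

```text
clock: 2.62
tcp_pos: [0.5808, -0.2721, 0.2521]
orientation: [0.0, -0.104, 0.995, 0.0]
wrist_force: [1.6, 0.1, 0.3]
finger_gap: 0.0858
grip_force: 0.0
```

{"name": "carry_out", "arguments": {
  "moves": [
    {"tx":1,"ty":-5,"tz":0,"wx":0,"wy":0,"wz":0,"claw":-1},
    {"tx":0.5,"ty":-1,"tz":0,"wx":0,"wy":0,"wz":0,"claw":-1},
    {"tx":0,"ty":0,"tz":0,"wx":0,"wy":0,"wz":0,"claw":-1}
  ]
}}

```text
clock: 3.0
tcp_pos: [0.5963, -0.331, 0.2511]
orientation: [-0.0, -0.102, 0.995, 0.001]
wrist_force: [-1.0, -0.5, -0.4]
finger_gap: 0.0851
grip_force: 0.0
```

```bash
python3 - <<'E'
from h import *
r=wrist('w3')
from workcell import env;s=env.get_state();print(s['tcp_pos'],s['orientation'],s['clock'],s['joint_pos'])
E
```

```text
[ 0.5963608  -0.33012753  0.25142271] [-2.47330104e-04 -1.02438339e-01  9.94739183e-01  5.31382106e-04] 3.05 [-6.23422340e-01  5.34943193e-01  4.31112177e-01  1.46804081e+00
  4.66332596e-04 -8.28659324e-01]
```

View pics/w3.png

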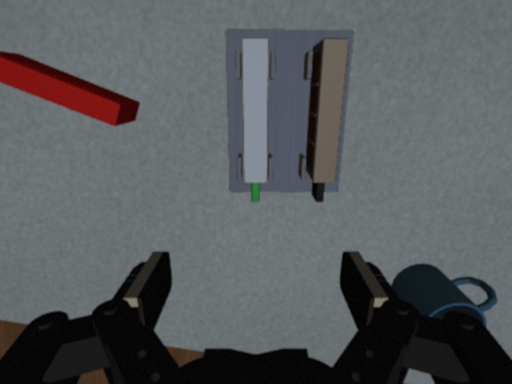

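The white cassette's top edge runs from (256,39) to (257,182), with its tab at (256,192). The old grey cassette is at (328,110). The view is aligned with the slots.

```bash
python3 - <<'E'
from h import *
from unit import rect
r=load('w3');P=cloud(r);box=(236,32,276,190)
m=mask(r,[0,0,120],[180,70,255],box);v,u=np.nonzero(m);q=P[v,u];k=q[:,2]>.055;z=np.median(q[k,2]);print(z,k.sum(),rect(q[k]))
m2=np.zeros_like(m);m2[v[k],u[k]]=255;cs=cv2.findContours(m2,0,1)[0];c=max(cs,key=cv2.contourArea)[:,0];print(cv2.boundingRect(c),rect(cast(r,c,.066)))
g=mask(r,[45,100,60],[75,255,255],(240,175,275,210));a,n=cen(g);print('tab',a,n,cast(r,a,.051))
for n,cam in(('top0',(335,160,372,215)),): 
    t=load(n);Pt=cloud(t);mm=mask(t,[0,0,130],[180,60,255],cam);v,u=np.nonzero(mm);q=Pt[v,u];k=q[:,2]>.06;print('top cam z',np.median(q[k,2]))
o=P[32:195,300:360].reshape(-1,3);o=o[o[:,2]>.06];print('old',rect(o),np.median(o[:,2]))
E
```

```text
0.06541366869133786 3391 (array([ 540.6, -343.8]), 148.5, 25.2, 11.81)
(243, 39, 25, 144) (array([ 540.5, -343.8]), 147.6, 25.1, 11.79)
tab [255.08955224 191.71641791] 134 [[ 0.62929627 -0.3252002   0.051     ]]
top cam z 0.06688227553581028
old (array([ 531. , -298.4]), 148.9, 93.1, 11.24) 0.06537010886688746
```

{"name": "carry_out", "arguments": {
  "moves": [
    {"tx":-5.6,"ty":-1.4,"tz":0,"wx":0,"wy":0,"wz":0,"claw":-0.35},
    {"tx":0,"ty":0,"tz":-5,"wx":0,"wy":0,"wz":0,"claw":-0.35},
    {"tx":0,"ty":0,"tz":-5,"wx":0,"wy":0,"wz":0,"claw":-0.35},
    {"tx":0,"ty":0,"tz":-4,"wx":0,"wy":0,"wz":0,"claw":-0.35},
    {"tx":0,"ty":0,"tz":0,"wx":0,"wy":0,"wz":0,"claw":-0.35},
    {"tx":0,"ty":0,"tz":0,"wx":0,"wy":0,"wz":0,"claw":-0.35}
  ],
  "newtons": 40
}}

```text
clock: 3.8
tcp_pos: [0.5416, -0.3449, 0.1135]
orientation: [0.001, -0.103, 0.995, -0.001]
wrist_force: [-0.3, -0.2, 0.5]
finger_gap: 0.0576
grip_force: 0.0
```

{"name": "carry_out", "arguments": {
  "moves": [
    {"tx":0,"ty":0,"tz":-4,"wx":0,"wy":0,"wz":0,"claw":-0.35},
    {"tx":0,"ty":0,"tz":-3.9,"wx":0,"wy":0,"wz":0,"claw":-0.35},
    {"tx":0,"ty":0,"tz":0,"wx":0,"wy":0,"wz":0,"claw":-0.35},
    {"tx":0,"ty":0,"tz":0,"wx":0,"wy":0,"wz":0,"claw":1},
    {"tx":0,"ty":0,"tz":0,"wx":0,"wy":0,"wz":0,"claw":1},
    {"tx":0,"ty":0,"tz":0,"wx":0,"wy":0,"wz":0,"claw":1},
    {"tx":0,"ty":0,"tz":0,"wx":0,"wy":0,"wz":0,"claw":1}
  ]
}}

```text
clock: 4.68
tcp_pos: [0.5423, -0.3467, 0.0355]
orientation: [0.002, -0.102, 0.995, -0.001]
wrist_force: [0.4, 1.6, 7.0]
finger_gap: 0.0255
grip_force: 41.7
```

{"name": "carry_out", "arguments": {
  "moves": [
    {"tx":0,"ty":0,"tz":2,"wx":0,"wy":0,"wz":0,"claw":1},
    {"tx":0,"ty":0,"tz":4,"wx":0,"wy":0,"wz":0,"claw":1},
    {"tx":0,"ty":0,"tz":5,"wx":0,"wy":0,"wz":0,"claw":1},
    {"tx":0,"ty":0,"tz":4,"wx":0,"wy":0,"wz":0,"claw":1},
    {"tx":0,"ty":3,"tz":0,"wx":0,"wy":0,"wz":0,"claw":1},
    {"tx":0,"ty":4,"tz":0,"wx":0,"wy":0,"wz":0.1,"claw":1},
    {"tx":0,"ty":4,"tz":0,"wx":0,"wy":0,"wz":0.16,"claw":1},
    {"tx":0,"ty":4,"tz":0,"wx":0,"wy":0,"wz":0.16,"claw":1}
  ]
}}

```text
clock: 5.68
tcp_pos: [0.5408, -0.1948, 0.1835]
orientation: [0.001, -0.309, 0.951, -0.001]
wrist_force: [0.1, 0.7, -1.7]
finger_gap: 0.0255
grip_force: 40.6
```

{"name": "carry_out", "arguments": {
  "moves": [
    {"tx":0,"ty":4,"tz":0,"wx":0,"wy":0,"wz":0.16,"claw":1},
    {"tx":0,"ty":4,"tz":0,"wx":0,"wy":0,"wz":0.16,"claw":1},
    {"tx":0,"ty":4,"tz":0,"wx":0,"wy":0,"wz":0.16,"claw":1},
    {"tx":0,"ty":3,"tz":0,"wx":0,"wy":0,"wz":0.16,"claw":1},
    {"tx":0,"ty":1.5,"tz":0,"wx":0,"wy":0,"wz":0.16,"claw":1},
    {"tx":0,"ty":0,"tz":0,"wx":0,"wy":0,"wz":0.14,"claw":1},
    {"tx":0,"ty":0,"tz":0,"wx":0,"wy":0,"wz":0,"claw":1}
  ]
}}

```text
clock: 6.55
tcp_pos: [0.5409, -0.0305, 0.1833]
orientation: [0.0, -0.704, 0.71, -0.001]
wrist_force: [0.3, -0.6, -0.8]
finger_gap: 0.0255
grip_force: 40.6
```

```bash
python3 - <<'E'
from workcell import env;s=env.get_state();print(s['tcp_pos'],s['orientation'],s['clock'],s['joint_pos'])
E
```

```text
[ 0.54092225 -0.0305106   0.18330699] [ 3.52303411e-04 -7.04425999e-01  7.09777047e-01 -6.57574104e-04] 6.55 [-2.04470343e-01  2.66737458e-01 -1.36025293e-01  1.16654800e+00
 -1.38356322e-04 -1.76769923e+00]
```

{"name": "carry_out", "arguments": {
  "moves": [
    {"tx":0.5,"ty":0,"tz":0,"wx":0,"wy":-0.17,"wz":0,"claw":1},
    {"tx":0.5,"ty":0,"tz":0,"wx":0,"wy":-0.17,"wz":0,"claw":1},
    {"tx":0.5,"ty":0,"tz":0,"wx":0,"wy":-0.17,"wz":0,"claw":1},
    {"tx":0.5,"ty":0,"tz":0,"wx":0,"wy":-0.17,"wz":0,"claw":1},
    {"tx":0,"ty":0,"tz":0,"wx":0,"wy":-0.17,"wz":0,"claw":1},
    {"tx":0,"ty":0,"tz":0,"wx":0,"wy":-0.17,"wz":0,"claw":1},
    {"tx":0,"ty":0,"tz":0,"wx":0,"wy":0,"wz":0,"claw":1},
    {"tx":0,"ty":0,"tz":0,"wx":0,"wy":0,"wz":0,"claw":1}
  ]
}}

```text
clock: 7.55
tcp_pos: [0.5874, -0.0369, 0.2091]
orientation: [0.328, -0.627, 0.631, -0.319]
wrist_force: [-0.1, 0.1, -1.9]
finger_gap: 0.0254
grip_force: 42.7
```

```bash
python3 - <<'E'
from h import *
from workcell import env,read_camera;s=env.get_state();print(s['tcp_pos'],s['orientation'],s['clock'],s['joint_pos'])
q=s['orientation'];M=R.from_quat([q[1],q[2],q[3],q[0]]).as_matrix();print(M.round(3))
r=read_camera('side');cv2.imwrite('pics/s1.png',cv2.resize(r['image'][60:330,60:420],None,fx=2,fy=2))
E
```

```text
[ 0.58735143 -0.03693271  0.20913717] [ 0.32760932 -0.62706327  0.6305099  -0.31925078] 7.55 [-0.34811822 -0.16113643 -1.0274094  -0.21434831  0.28931419 -1.76953801]
[[ 0.001 -0.582  0.814]
 [-1.     0.01   0.008]
 [-0.013 -0.813 -0.582]]
```

View pics/s1.png

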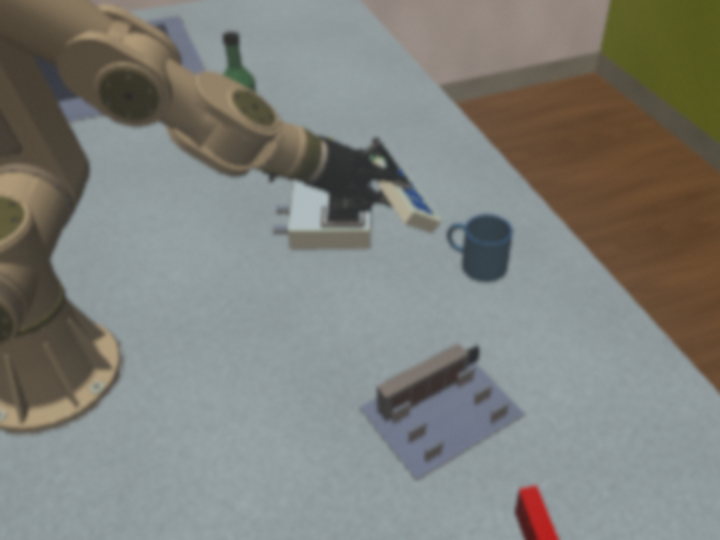

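The cassette hangs tilted about 54° from vertical, with its lower edge towards the mug at (480,245). Joint 3 is near its limit, so I'll ease the tilt a little while lowering.

{"name": "carry_out", "arguments": {
  "moves": [
    {"tx":0,"ty":0,"tz":-2,"wx":0,"wy":0.1,"wz":0,"claw":1},
    {"tx":0,"ty":-2,"tz":-2,"wx":0,"wy":0.1,"wz":0,"claw":1},
    {"tx":0,"ty":-2,"tz":-3,"wx":0,"wy":0,"wz":0,"claw":1},
    {"tx":0,"ty":0,"tz":-3,"wx":0,"wy":0,"wz":0,"claw":1},
    {"tx":0,"ty":0,"tz":0,"wx":0,"wy":0,"wz":0,"claw":1}
  ]
}}

```text
clock: 8.22
tcp_pos: [0.5854, -0.0757, 0.1062]
orientation: [0.262, -0.657, 0.661, -0.253]
wrist_force: [-0.8, -0.4, -1.8]
finger_gap: 0.0255
grip_force: 42.6
```

```bash
cat > st.py <<'E'
from h import *
from workcell import env
s=env.get_state();print(s['tcp_pos'].round(4),s['clock'],'q',np.round(s['joint_pos'],3),s['wrist_force'].round(1),'gap',round(s['finger_gap'],4))
q=s['orientation'];M=R.from_quat([q[1],q[2],q[3],q[0]]).as_matrix();print(M.round(3).tolist())
E
python3 st.py
```

```text
[ 0.5854 -0.0757  0.1062] 8.225 q [-0.411  0.05  -0.958 -0.136  0.284 -1.871] [-0.8 -0.4 -1.8] gap 0.0255
[[-0.0, -0.735, 0.678], [-1.0, 0.01, 0.011], [-0.015, -0.678, -0.735]]
```

{"name": "carry_out", "arguments": {
  "moves": [
    {"tx":0,"ty":0,"tz":-2.5,"wx":0,"wy":0,"wz":0,"claw":1},
    {"tx":0,"ty":0,"tz":-2,"wx":0,"wy":0,"wz":0,"claw":1},
    {"tx":0.5,"ty":0,"tz":-1.5,"wx":0,"wy":0,"wz":0,"claw":1},
    {"tx":0.5,"ty":0,"tz":0,"wx":0,"wy":-0.08,"wz":0,"claw":1},
    {"tx":0,"ty":0,"tz":0,"wx":0,"wy":-0.08,"wz":0,"claw":1},
    {"tx":0,"ty":0,"tz":0,"wx":0,"wy":0,"wz":0,"claw":1}
  ]
}}

```text
clock: 8.98
tcp_pos: [0.6338, -0.0879, 0.0659]
orientation: [-0.307, 0.642, -0.639, 0.292]
wrist_force: [-1.3, -0.3, -2.1]
finger_gap: 0.0254
grip_force: 42.6
```

```bash
python3 st.py
```

```text
[ 0.6338 -0.0879  0.0659] 8.975 q [-0.424  0.27  -1.024 -0.546  0.341 -1.848] [-1.3 -0.3 -2.1] gap 0.0254
[[0.012, -0.642, 0.767], [-1.0, 0.006, 0.021], [-0.018, -0.767, -0.641]]
```

{"name": "carry_out", "arguments": {
  "moves": [
    {"tx":-2,"ty":0,"tz":0,"wx":0,"wy":0.08,"wz":0,"claw":1},
    {"tx":-2,"ty":-1,"tz":0,"wx":0,"wy":0.08,"wz":0,"claw":1},
    {"tx":0,"ty":-1,"tz":-1.5,"wx":0,"wy":0,"wz":0,"claw":1},
    {"tx":0,"ty":0,"tz":0,"wx":0,"wy":0,"wz":0,"claw":1}
  ]
}}

```text
clock: 9.48
tcp_pos: [0.592, -0.1074, 0.0501]
orientation: [-0.254, 0.663, -0.663, 0.238]
wrist_force: [0.1, 0.1, -2.1]
finger_gap: 0.0253
grip_force: 42.6
```

```bash
python3 st.py
```

```text
[ 0.592  -0.1074  0.0501] 9.475 q [-0.475  0.2   -0.954 -0.229  0.323 -1.938] [ 0.1  0.1 -2.1] gap 0.0253
[[0.008, -0.757, 0.653], [-1.0, 0.007, 0.021], [-0.021, -0.653, -0.757]]
```

{"name": "carry_out", "arguments": {
  "moves": [
    {"tx":0,"ty":0,"tz":-1.2,"wx":0,"wy":0,"wz":0,"claw":1},
    {"tx":0,"ty":0,"tz":-0.7,"wx":0,"wy":0,"wz":0,"claw":1},
    {"tx":0,"ty":0,"tz":0,"wx":0,"wy":0,"wz":0,"claw":1}
  ]
}}

```text
clock: 9.85
tcp_pos: [0.5927, -0.1068, 0.0311]
orientation: [-0.255, 0.663, -0.662, 0.239]
wrist_force: [0.2, 1.2, 0.1]
finger_gap: 0.0254
grip_force: 42.9
```

```bash
python3 st.py
```

```text
[ 0.5927 -0.1068  0.0311] 9.85 q [-0.474  0.248 -0.974 -0.298  0.324 -1.938] [0.2 1.2 0.1] gap 0.0254
[[0.01, -0.756, 0.654], [-1.0, 0.006, 0.022], [-0.021, -0.654, -0.756]]
```

{"name": "carry_out", "arguments": {
  "moves": [
    {"tx":0,"ty":0,"tz":0,"wx":0,"wy":0,"wz":0,"claw":0.2},
    {"tx":0,"ty":0,"tz":0,"wx":0,"wy":0,"wz":0,"claw":0.05},
    {"tx":0,"ty":0,"tz":0,"wx":0,"wy":0,"wz":0,"claw":-0.06},
    {"tx":0,"ty":0,"tz":0,"wx":0,"wy":0,"wz":0,"claw":-0.06}
  ]
}}

```text
clock: 10.35
tcp_pos: [0.5927, -0.1077, 0.0311]
orientation: [-0.255, 0.663, -0.662, 0.239]
wrist_force: [-0.0, 0.3, -0.4]
finger_gap: 0.0454
grip_force: 0.2
```

```bash
python3 - <<'E'
from h import *
from workcell import read_camera
r=read_camera('side');cv2.imwrite('pics/s2.png',cv2.resize(r['image'][110:230,170:330],None,fx=4,fy=4))
E
```

```text
(no output)
```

View pics/s2.png

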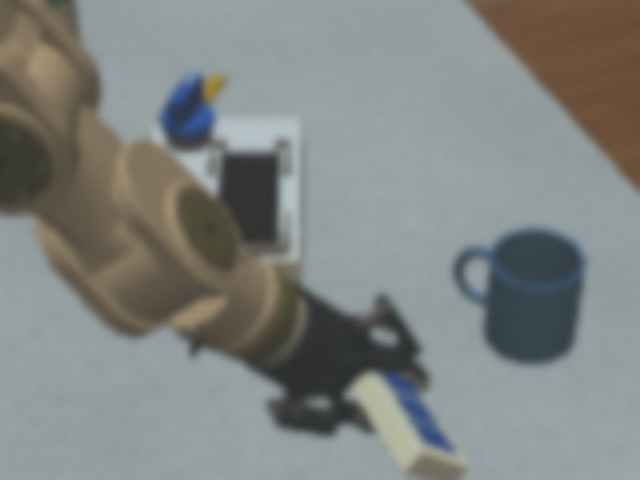

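The cassette leans on the lower finger, its mesh face at about (420,410) in the crop and well clear of the mug at (535,295). I'll withdraw the finger towards the base.

{"name": "carry_out", "arguments": {
  "moves": [
    {"tx":-1,"ty":0,"tz":0,"wx":0,"wy":0.02,"wz":0,"claw":-0.06},
    {"tx":-1,"ty":0,"tz":0,"wx":0,"wy":0.02,"wz":0,"claw":-0.06},
    {"tx":-1,"ty":0,"tz":0,"wx":0,"wy":0.02,"wz":0,"claw":-0.06},
    {"tx":-1,"ty":0,"tz":0,"wx":0,"wy":0.02,"wz":0,"claw":-0.06}
  ]
}}

```text
clock: 10.9
tcp_pos: [0.5525, -0.1076, 0.0312]
orientation: [-0.228, 0.672, -0.672, 0.212]
wrist_force: [0.6, 0.7, 0.6]
finger_gap: 0.0453
grip_force: 0.0
```

```bash
python3 st.py
```

```text
[ 0.5525 -0.1076  0.0312] 10.9 q [-0.501  0.177 -0.975 -0.145  0.307 -1.982] [0.6 0.7 0.6] gap 0.0453
[[0.007, -0.806, 0.592], [-1.0, 0.006, 0.021], [-0.021, -0.592, -0.806]]
```

{"name": "carry_out", "arguments": {
  "moves": [
    {"tx":-1.3,"ty":0,"tz":0,"wx":0,"wy":0.03,"wz":0,"claw":-0.06},
    {"tx":-1.3,"ty":0,"tz":0,"wx":0,"wy":0.03,"wz":0,"claw":-0.06},
    {"tx":-1,"ty":0,"tz":2,"wx":0,"wy":0,"wz":0,"claw":-0.06},
    {"tx":0,"ty":0,"tz":4,"wx":0,"wy":0,"wz":0,"claw":-0.5},
    {"tx":0,"ty":1,"tz":5,"wx":0,"wy":0.15,"wz":0,"claw":-1},
    {"tx":1.5,"ty":2,"tz":4,"wx":0,"wy":0.15,"wz":0,"claw":-1},
    {"tx":2,"ty":2,"tz":4,"wx":0,"wy":0.15,"wz":0,"claw":-1},
    {"tx":2,"ty":2,"tz":1,"wx":0,"wy":0.13,"wz":0,"claw":-1}
  ]
}}

```text
clock: 11.9
tcp_pos: [0.575, -0.0439, 0.2159]
orientation: [0.026, -0.704, 0.71, -0.011]
wrist_force: [2.5, -1.4, 0.4]
finger_gap: 0.0857
grip_force: 0.0
```

```bash
python3 st.py;  python3 -c "
from h import *
r=wrist('w4')"
```

```text
[ 0.575  -0.0439  0.2159] 11.9 q [-0.233  0.279 -0.041  1.205  0.033 -1.795] [ 2.5 -1.4  0.4] gap 0.0857
[[-0.008, -0.999, 0.053], [-1.0, 0.009, 0.021], [-0.022, -0.053, -0.998]]
```

View pics/w4.png

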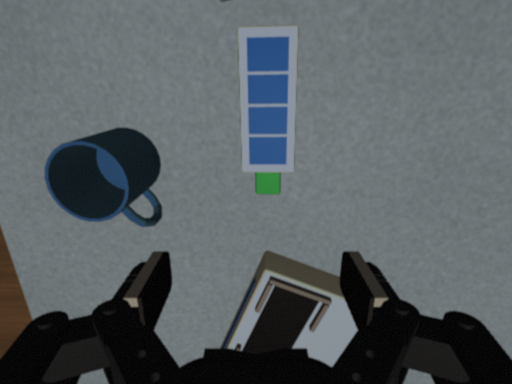

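The cassette lies flat, from (268,28) to (268,172), with the green tab at (268,183) pointing down in the picture (towards the unit). The mug at (100,175) was not touched.

```bash
python3 - <<'E'
from h import *
from unit import rect
r=load('w4');P=cloud(r);p=P[20:178,230:305].reshape(-1,3);k=p[:,2]>.018;print(np.percentile(p[k,2],[5,50,95]),rect(p[k]))
b=np.zeros(r['image'].shape[:2],np.uint8);b[20:178,230:305]=(P[20:178,230:305,2]>.018)*255
c=max(cv2.findContours(b,0,1)[0],key=cv2.contourArea)[:,0];print(rect(cast(r,c,.026)))
a,n=cen(mask(r,[45,100,60],[75,255,255],(240,165,300,205)));print('tab',cast(r,a,.018))
E
```

```text
[0.02421046 0.02561478 0.02699238] (array([ 572.2, -105.3]), 158.0, 60.1, -89.68)
(array([ 571.9, -107.5]), 152.6, 59.9, -89.69)
tab [[ 0.57152502 -0.01883456  0.018     ]]
```

{"name": "carry_out", "arguments": {
  "moves": [
    {"tx":-0.2,"ty":-3.2,"tz":-2,"wx":-0.02,"wy":0.05,"wz":0.01,"claw":-1},
    {"tx":-0.1,"ty":-3.2,"tz":-4,"wx":0,"wy":0,"wz":0,"claw":-1},
    {"tx":0,"ty":0,"tz":-5,"wx":0,"wy":0,"wz":0,"claw":-1},
    {"tx":0,"ty":0,"tz":-4,"wx":0,"wy":0,"wz":0,"claw":-1},
    {"tx":0,"ty":0,"tz":0,"wx":0,"wy":0,"wz":0,"claw":-1},
    {"tx":0,"ty":0,"tz":0,"wx":0,"wy":0,"wz":0,"claw":-1}
  ]
}}

```text
clock: 12.7
tcp_pos: [0.5699, -0.1081, 0.0626]
orientation: [-0.002, 0.708, -0.706, -0.001]
wrist_force: [-0.3, 0.2, 0.6]
finger_gap: 0.0856
grip_force: 0.0
```

```bash
python3 st.py
```

```text
[ 0.5699 -0.1081  0.0626] 12.7 q [-0.328  0.426 -0.22   0.925  0.004 -1.9  ] [-0.3  0.2  0.6] gap 0.0856
[[0.002, -1.0, 0.001], [-1.0, -0.002, 0.004], [-0.004, -0.001, -1.0]]
```

{"name": "carry_out", "arguments": {
  "moves": [
    {"tx":0.2,"ty":0,"tz":-3,"wx":0,"wy":0,"wz":0.01,"claw":-1},
    {"tx":0,"ty":0,"tz":-2,"wx":0,"wy":0,"wz":0,"claw":-1},
    {"tx":0,"ty":0,"tz":-1,"wx":0,"wy":0,"wz":0,"claw":-1},
    {"tx":0,"ty":0,"tz":0,"wx":0,"wy":0,"wz":0,"claw":0.5},
    {"tx":0,"ty":0,"tz":0,"wx":0,"wy":0,"wz":0,"claw":1},
    {"tx":0,"ty":0,"tz":0,"wx":0,"wy":0,"wz":0,"claw":1},
    {"tx":0,"ty":0,"tz":0,"wx":0,"wy":0,"wz":0,"claw":1}
  ],
  "newtons": 40
}}

```text
clock: 13.58
tcp_pos: [0.5723, -0.1082, 0.0029]
orientation: [-0.002, 0.711, -0.703, -0.001]
wrist_force: [0.2, 1.2, 7.0]
finger_gap: 0.059
grip_force: 45.3
```

```bash
python3 st.py
```

```text
[ 0.5723 -0.1082  0.0029] 13.575 q [-0.327  0.492 -0.282  0.796  0.004 -1.909] [0.2 1.2 7. ] gap 0.059
[[0.012, -1.0, 0.002], [-1.0, -0.012, 0.003], [-0.003, -0.002, -1.0]]
```

{"name": "carry_out", "arguments": {
  "moves": [
    {"tx":0,"ty":0,"tz":3,"wx":0,"wy":0,"wz":0,"claw":1},
    {"tx":0,"ty":0,"tz":4,"wx":0,"wy":0,"wz":0,"claw":1},
    {"tx":0,"ty":2,"tz":4,"wx":0,"wy":0,"wz":0,"claw":1},
    {"tx":0,"ty":5,"tz":1,"wx":0,"wy":0,"wz":-0.1,"claw":1},
    {"tx":0,"ty":5,"tz":0,"wx":0,"wy":0,"wz":-0.1,"claw":1},
    {"tx":0,"ty":5,"tz":0,"wx":0,"wy":0,"wz":-0.1,"claw":1},
    {"tx":-0.5,"ty":5,"tz":0,"wx":0,"wy":0,"wz":-0.09,"claw":1},
    {"tx":-0.6,"ty":4,"tz":0,"wx":0,"wy":0,"wz":0,"claw":1}
  ]
}}

```text
clock: 14.58
tcp_pos: [0.5597, 0.1541, 0.1213]
orientation: [0.002, -0.562, 0.827, 0.002]
wrist_force: [0.2, 0.0, -1.5]
finger_gap: 0.0593
grip_force: 44.3
```

{"name": "carry_out", "arguments": {
  "moves": [
    {"tx":0,"ty":3.1,"tz":0,"wx":0,"wy":0,"wz":0,"claw":1},
    {"tx":0,"ty":0,"tz":0,"wx":0,"wy":0,"wz":0,"claw":1},
    {"tx":0,"ty":0,"tz":0,"wx":0,"wy":0,"wz":0,"claw":1}
  ]
}}

```text
clock: 14.95
tcp_pos: [0.56, 0.1828, 0.1212]
orientation: [0.001, -0.562, 0.827, 0.001]
wrist_force: [0.4, -0.5, -1.6]
finger_gap: 0.0593
grip_force: 44.4
```

```bash
python3 - <<'E'
import st
from h import *
from unit import rect
from workcell import read_camera
r=dict(read_camera('top'));P=cloud(r);p=P[150:240,140:240].reshape(-1,3)
im=cv2.cvtColor(r['image'],cv2.COLOR_BGR2HSV)[150:240,140:240].reshape(-1,3)
a,n=cen(mask(r,[45,100,60],[75,255,255],(140,150,235,235)));print('tab',n,cast(r,a,.135))
w=wrist('w5');Pw=cloud(w);g=mask(w,[45,100,60],[75,255,255]);b=mask(w,[100,130,50],[130,255,255]);print((g>0).sum(),(b>0).sum())
for y in (0,100,200):print(w['z_map'][y,::100])
E
```

```text
[0.56   0.1828 0.1212] 14.95 q [ 0.178  0.392 -0.116  1.062  0.004 -1.015] [ 0.4 -0.5 -1.6] gap 0.0593
[[-0.369, -0.929, 0.0], [-0.929, 0.369, 0.004], [-0.004, 0.001, -1.0]]
tab 0 [[nan nan nan]]
0 17688
[0.22703455 0.22812288 0.22730577 0.22785029 0.22818634 0.22811657]
[0.25217837 0.25060993 0.20506305 0.20479378 0.25133717 0.25204256]
[0.2823962  0.28149328 0.12746342 0.12679456 0.24621095 0.28348318]h.py:24: RuntimeWarning: Mean of empty slice.
  v,u=np.nonzero(m);return np.array([u.mean(),v.mean()]),len(u)
  ret = ret.dtype.type(ret / rcount)
```

```bash
python3 - <<'E'
from h import *
w=load('w5');P=cloud(w)[:240,120:400].reshape(-1,3);k=abs(P[:,2]-.144)<.008
a=np.radians(68.28);d=np.c_[P[k,:2]-[.5600,.1828]]@np.array([[np.cos(a),-np.sin(a)],[np.sin(a),np.cos(a)]])*1000
print(k.sum(),np.median(P[k,2]),np.percentile(d[:,0],[0,.5,1,50,99]),np.percentile(d[d[:,0]<-40][:,1],[1,99]))
for lo in(-75,-65,-55,-45):
  q=d[abs(d[:,0]-lo)<2][:,1];print(lo,len(q),np.percentile(q,[2,98]) if len(q) else 0)
E
```

```text
17971 0.1438603706470532 [-76.67410723 -76.50751731 -76.32786537 -52.40440571 -22.53383903] [-29.43533128  28.62307406]
-75 1562 [-28.28712413  27.62931552]
-65 1472 [-28.57401942  28.1082049 ]
-55 1338 [-28.60132165  27.96659357]
-45 1241 [-28.89665066  27.87794055]
```

{"name": "carry_out", "arguments": {
  "moves": [
    {"tx":0.2,"ty":0.1,"tz":-2,"wx":0,"wy":0,"wz":0,"claw":1},
    {"tx":0,"ty":0,"tz":-2,"wx":0,"wy":0,"wz":0,"claw":1},
    {"tx":0,"ty":0,"tz":-1,"wx":0,"wy":0,"wz":0,"claw":1},
    {"tx":0,"ty":0,"tz":-0.7,"wx":0,"wy":0,"wz":0,"claw":1},
    {"tx":0,"ty":0,"tz":-0.5,"wx":0,"wy":0,"wz":0,"claw":1},
    {"tx":0,"ty":0,"tz":-0.3,"wx":0,"wy":0,"wz":0,"claw":1},
    {"tx":0,"ty":0,"tz":0,"wx":0,"wy":0,"wz":0,"claw":1}
  ]
}}

```text
clock: 15.92
tcp_pos: [0.5622, 0.1842, 0.0564]
orientation: [0.002, -0.562, 0.827, 0.001]
wrist_force: [0.2, -0.0, -1.2]
finger_gap: 0.0591
grip_force: 44.3
```

{"name": "carry_out", "arguments": {
  "moves": [
    {"tx":0,"ty":0,"tz":-0.2,"wx":0,"wy":0,"wz":0,"claw":1},
    {"tx":0,"ty":0,"tz":-0.15,"wx":0,"wy":0,"wz":0,"claw":1},
    {"tx":0,"ty":0,"tz":0,"wx":0,"wy":0,"wz":0,"claw":1}
  ]
}}

```text
clock: 16.3
tcp_pos: [0.5623, 0.1842, 0.0529]
orientation: [0.002, -0.562, 0.827, 0.001]
wrist_force: [0.2, 1.2, -0.8]
finger_gap: 0.0593
grip_force: 44.4
```

{"name": "carry_out", "arguments": {
  "moves": [
    {"tx":0,"ty":0,"tz":0,"wx":0,"wy":0,"wz":0,"claw":-0.6},
    {"tx":0,"ty":0,"tz":0,"wx":0,"wy":0,"wz":0,"claw":-0.8},
    {"tx":0,"ty":0,"tz":0,"wx":0,"wy":0,"wz":0,"claw":-0.9},
    {"tx":0,"ty":0,"tz":3,"wx":0,"wy":0,"wz":0,"claw":-0.9},
    {"tx":0,"ty":0,"tz":5,"wx":0,"wy":0,"wz":0,"claw":-0.9},
    {"tx":0,"ty":2,"tz":5,"wx":0,"wy":0,"wz":-0.12,"claw":-0.9},
    {"tx":0,"ty":3,"tz":5,"wx":0,"wy":0,"wz":-0.12,"claw":-0.9},
    {"tx":0,"ty":4,"tz":2,"wx":0,"wy":0,"wz":-0.13,"claw":-0.9}
  ]
}}

```text
clock: 17.3
tcp_pos: [0.5636, 0.2748, 0.2571]
orientation: [0.005, -0.397, 0.918, 0.001]
wrist_force: [0.5, -0.3, 0.1]
finger_gap: 0.0814
grip_force: 0.0
```

{"name": "carry_out", "arguments": {
  "moves": [
    {"tx":2,"ty":3,"tz":0,"wx":0,"wy":0,"wz":0,"claw":-0.9},
    {"tx":2,"ty":3,"tz":0,"wx":0,"wy":0,"wz":0,"claw":-0.9},
    {"tx":0,"ty":0,"tz":0,"wx":0,"wy":0,"wz":0,"claw":-0.9}
  ]
}}

```text
clock: 17.68
tcp_pos: [0.6027, 0.3359, 0.2512]
orientation: [0.001, -0.401, 0.916, 0.001]
wrist_force: [-0.2, 0.1, -0.1]
finger_gap: 0.0808
grip_force: 0.0
```

```bash
python3 st.py;  python3 -c "
from h import *
r=wrist('w6')"
```

```text
[0.6027 0.3359 0.2512] 17.675 q [ 0.391  0.551  0.456  1.474  0.003 -0.433] [-0.2  0.1 -0.1] gap 0.0808
[[-0.679, -0.734, 0.001], [-0.734, 0.679, 0.003], [-0.003, 0.001, -1.0]]
```

View pics/w6.png

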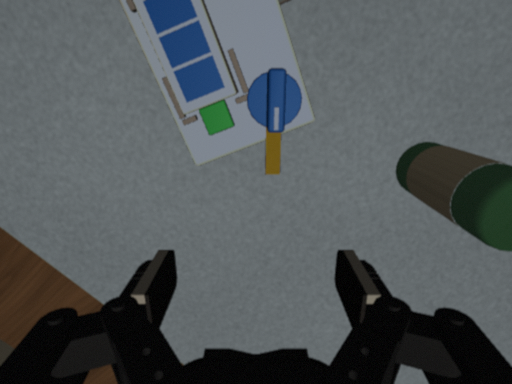

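The cassette sits in the bay with its tab in the gap at (216,117). The knob is at (277,98), with its bar upright in the picture, and the bottle is at about (460,190). I'll check the seating and the knob pose.

```bash
python3 - <<'E'
from h import *
from unit import rect
w=load('w6');P=cloud(w);a=np.radians(68.28);Rm=np.array([[np.cos(a),-np.sin(a)],[np.sin(a),np.cos(a)]])
g=mask(w,[45,100,60],[75,255,255],(190,90,245,145));v,u=np.nonzero(g);print('tab z',np.median(P[v,u,2]))
c,n=cen(g);t=cast(w,c,.068)[0];print(t,'rel bay',(t[:2]-[.5615,.1826])@Rm*1000)
q=P[0:115,110:240].reshape(-1,3);k=abs(q[:,2]-.076)<.006;d=(q[k,:2]-[.5615,.1826])@Rm*1000
for lo in(-40,-20,0,20,40,60,70):
  e=abs(d[:,0]-lo)<3
  if e.sum()>50:print(lo,np.percentile(d[e,1],[2,98]).round(1),np.median(q[k,2][e]).round(4))
print('end',np.percentile(d[:,0],99.5))
b=mask(w,[100,130,50],[130,255,255],(245,60,310,140));v,u=np.nonzero(b);p=P[v,u];k=p[:,2]>.108;print('bar',np.median(p[k,2]),rect(p[k]))
m=np.zeros_like(b);m[v[k],u[k]]=255;cc=max(cv2.findContours(m,0,1)[0],key=cv2.contourArea)[:,0];print(rect(cast(w,cc,.113)))
E
```

```text
tab z 0.06737598547981155
[0.59544624 0.2661123  0.068     ] rel bay [90.14573693 -0.63068656]
-20 [-29.4  10.6] 0.0756
0 [-29.   28.1] 0.0757
20 [-29.2  28.1] 0.0756
40 [-29.4  28. ] 0.0756
60 [-29.6  27.9] 0.0756
70 [-29.8  27.9] 0.0755
end 75.35233626192979
bar 0.11314665216059527 (array([543. , 290.5]), 53.9, 26.8, 49.84)
(array([539.1, 293.7]), 53.4, 16.6, 48.01)
```

{"name": "carry_out", "arguments": {
  "moves": [
    {"tx":-3.2,"ty":-2.1,"tz":-1,"wx":0,"wy":0,"wz":0,"claw":-0.3},
    {"tx":-3.2,"ty":-2.1,"tz":-1,"wx":0,"wy":0,"wz":0,"claw":-0.3},
    {"tx":0,"ty":0,"tz":-5,"wx":0,"wy":0,"wz":0,"claw":-0.3},
    {"tx":0,"ty":0,"tz":-4,"wx":0,"wy":0,"wz":0,"claw":-0.3},
    {"tx":0,"ty":0,"tz":0,"wx":0,"wy":0,"wz":0,"claw":-0.3},
    {"tx":0,"ty":0,"tz":0,"wx":0,"wy":0,"wz":0,"claw":-0.3}
  ]
}}

```text
clock: 18.48
tcp_pos: [0.5387, 0.2919, 0.1446]
orientation: [0.003, -0.4, 0.917, 0.001]
wrist_force: [0.2, -0.5, 0.3]
finger_gap: 0.0555
grip_force: 0.0
```

{"name": "carry_out", "arguments": {
  "moves": [
    {"tx":0,"ty":0.2,"tz":-3,"wx":0,"wy":0,"wz":0,"claw":-0.3},
    {"tx":0,"ty":0,"tz":-2,"wx":0,"wy":0,"wz":0,"claw":-0.3},
    {"tx":0,"ty":0,"tz":-0.9,"wx":0,"wy":0,"wz":0,"claw":-0.3},
    {"tx":0,"ty":0,"tz":0,"wx":0,"wy":0,"wz":0,"claw":-0.3},
    {"tx":0,"ty":0,"tz":0,"wx":0,"wy":0,"wz":0,"claw":1},
    {"tx":0,"ty":0,"tz":0,"wx":0,"wy":0,"wz":0,"claw":1},
    {"tx":0,"ty":0,"tz":0,"wx":0,"wy":0,"wz":0,"claw":1},
    {"tx":0,"ty":0,"tz":0,"wx":0,"wy":0,"wz":0,"claw":1}
  ],
  "newtons": 50
}}

```text
clock: 19.48
tcp_pos: [0.5386, 0.2945, 0.0849]
orientation: [0.003, -0.4, 0.917, 0.001]
wrist_force: [-1.2, 0.2, 6.4]
finger_gap: 0.0154
grip_force: 49.6
```

{"name": "carry_out", "arguments": {
  "moves": [
    {"tx":0,"ty":0,"tz":0,"wx":0,"wy":0,"wz":-0.12,"claw":1},
    {"tx":0,"ty":0,"tz":0,"wx":0,"wy":0,"wz":-0.12,"claw":1},
    {"tx":0,"ty":0,"tz":0,"wx":0,"wy":0,"wz":-0.12,"claw":1},
    {"tx":0,"ty":0,"tz":0,"wx":0,"wy":0,"wz":-0.12,"claw":1},
    {"tx":0,"ty":0,"tz":0,"wx":0,"wy":0,"wz":-0.12,"claw":1}
  ]
}}

```text
clock: 20.1
tcp_pos: [0.5385, 0.2947, 0.0849]
orientation: [0.003, -0.109, 0.994, 0.001]
wrist_force: [-1.9, 0.9, 6.3]
finger_gap: 0.0152
grip_force: 49.6
```

{"name": "carry_out", "arguments": {
  "moves": [
    {"tx":0,"ty":0,"tz":0,"wx":0,"wy":0,"wz":-0.12,"claw":1},
    {"tx":0,"ty":0,"tz":0,"wx":0,"wy":0,"wz":-0.12,"claw":1},
    {"tx":0,"ty":0,"tz":0,"wx":0,"wy":0,"wz":-0.12,"claw":1},
    {"tx":0,"ty":0,"tz":0,"wx":0,"wy":0,"wz":-0.12,"claw":1},
    {"tx":0,"ty":0,"tz":0,"wx":0,"wy":0,"wz":-0.1,"claw":1},
    {"tx":0,"ty":0,"tz":0,"wx":0,"wy":0,"wz":0,"claw":1}
  ]
}}

```text
clock: 20.85
tcp_pos: [0.5385, 0.2949, 0.0849]
orientation: [0.003, 0.178, 0.984, 0.001]
wrist_force: [-1.5, 0.7, 5.6]
finger_gap: 0.015
grip_force: 49.6
```

```bash
python3 st.py
```

```text
[0.5385 0.2949 0.0849] 20.85 q [ 3.710e-01  4.610e-01 -1.030e-01  1.001e+00 -1.000e-03  7.290e-01] [-1.5  0.7  5.6] gap 0.015
[[-0.937, 0.35, 0.006], [0.351, 0.937, 0.001], [-0.005, 0.003, -1.0]]
```

{"name": "carry_out", "arguments": {
  "moves": [
    {"tx":0,"ty":0,"tz":0,"wx":0,"wy":0,"wz":0,"claw":-0.3},
    {"tx":0,"ty":0,"tz":0,"wx":0,"wy":0,"wz":0,"claw":-0.3},
    {"tx":0,"ty":0,"tz":0,"wx":0,"wy":0,"wz":0,"claw":-0.3},
    {"tx":0,"ty":0,"tz":4,"wx":0,"wy":0,"wz":0,"claw":-0.3},
    {"tx":0,"ty":0,"tz":5,"wx":0,"wy":0,"wz":0,"claw":-0.3},
    {"tx":3,"ty":-1,"tz":5,"wx":0,"wy":0,"wz":0,"claw":-0.3},
    {"tx":5,"ty":-2,"tz":3,"wx":0,"wy":0,"wz":0,"claw":-0.3},
    {"tx":3,"ty":-2,"tz":0,"wx":0,"wy":0,"wz":0,"claw":-0.3}
  ]
}}

```text
clock: 21.85
tcp_pos: [0.6512, 0.2438, 0.2572]
orientation: [0.005, 0.178, 0.984, 0.001]
wrist_force: [0.6, 0.7, -0.9]
finger_gap: 0.0554
grip_force: 0.0
```

```bash
python3 st.py;  python3 - <<'E'
from h import *
from unit import rect
r=wrist('w7');P=cloud(r)
b=mask(r,[10,130,60],[35,255,255]);v,u=np.nonzero(b);q=P[v,u];k=abs(q[:,2]-.078)<.006;print('arm (want -21.7)',k.sum(),rect(q[k]))
E
```

```text
[0.6512 0.2438 0.2572] 21.85 q [ 0.244  0.556  0.48   1.484 -0.002  0.601] [ 0.6  0.7 -0.9] gap 0.0554
[[-0.937, 0.35, 0.011], [0.35, 0.937, 0.001], [-0.01, 0.004, -1.0]]
arm (want -21.7) 727 (array([588.1, 274.2]), 49.3, 15.4, -20.54)
```

View pics/w7.png

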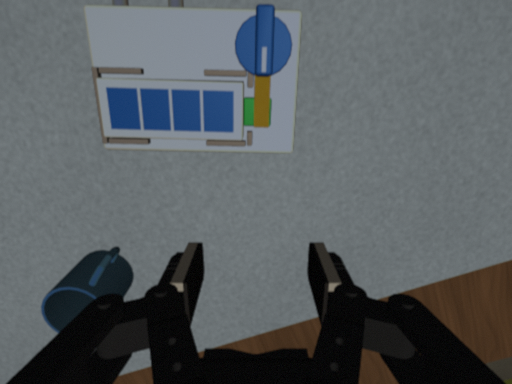

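The yellow arm lies over the green tab at (258,112). The cassette is seated flat in the bay, the knob is latched, and the robot is clear of everything. I'm handing in.

```bash
python3 -c "
from workcell import env;print(env.hand_in())"
```

```text
the job is handed in; nothing more can be done
None
```

The job is done and handed in: the white cassette was laid flat on the worktop and let go, then re-gripped and seated fully home in the bay; the blue knob is latched with its yellow arm over the green tab, and nothing else was touched.

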